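# Grease the hand mill's bearing with the push gun

### The job

The grain mill's bearing needs grease. Lift the push-type grease gun out of its stand, press its steel coupler squarely onto the mill's leaning brass grease nipple until it snaps home, then push the gun on in against its spring through the pump stroke, right to the stop, and finish while still holding it pushed in like that. Do not pump it anywhere else, and leave the cream pot, the matchbox and the salt shaker as they stand.

Things in the scene. Friction and masses are not known exactly. Their poses are not given: they have to be found in the camera images.
- gun: Push grease gun, 142 mm long, 0.37 kg, upright in the stand. Origin: centre of the coupler's mouth (spring relaxed), z up its axis; round. Steel coupler 26 mm across to z = 36 mm, 13 mm stem with coil spring, nose flange 43 mm across at 60-68, black ribbed grip 33 mm across at 72-124 (hold here, e.g. at 100), red cap 35 mm across to 142.
- coupler_mouth (a point): Centre of the coupler's open mouth, z up the gun's axis. Bore 17.6 mm across (21 mm in its first 4 mm), 34 mm deep; four spring-loaded locking balls sit in it 15 mm inside the mouth: about 6 N pushes them over the nipple's head, then they snap into its neck.
- coupler (a joint): Pump stroke (m): how far the coupler and stem are pushed up into the gun. 0 at rest, 0.014 at the stop. Its spring starts to give at 9 N and takes 16 N at the stop; let go, it springs back out.
- nipple: Brass nipple on top of the mill's barrel, leaning 25 degrees from vertical toward the mill's -x (front). Origin: centre of its hexagonal shoulder (24 mm), where the coupler's mouth sits when home; z out along its axis. Then a 15 mm spigot to z = 9 mm, 9 mm neck to 15 mm, 15 mm ball head with its top at 29.5 mm. The coupler goes on along this axis.
- mill: Green cast-iron hand grain mill, fixed; origin on the table under its foot (94 x 118 mm). Barrel along its y at 110 mm height; stone housing to y = +101 mm; aluminium hopper centred at y = +52 mm, 92 mm across, rim 186 mm high; crank with wooden handle hangs at y = -70 to -146 mm. The nipple sits at y = -18 mm.
- stand: Round black plastic stand, 76 mm across, fixed; origin: centre of its underside. Its cup, 34 mm high, 40 mm across outside and 30 mm inside, has its floor 10 mm above the table; the gun's coupler stands in it 24 mm deep.
- salt_shaker: Glass salt shaker with a metal top, 44 mm across, 90 mm high, loose bystander; origin: centre of its underside.
- cream_pot: Small round pot of cream, red lid and white sides, 58 mm across, 50 mm high, loose bystander; origin: centre of its underside.
- matchbox: Blue matchbox, 36 x 53 x 14 mm, lying flat, loose bystander; origin: centre of its underside.

How it is judged:
By the outcome, as a careful person would: the job done as asked, in the order asked, and still so for the second after the job is handed in, while the arm keeps its last pose, push and grip.
It also fails if it takes over 50 s, if anything falls off the work surface, if the arm or the gripper's body presses on something with over 40 N, if the wrist force passes 120 N, or if a joint passes its speed limit or range.

### The arm

A 7-joint arm with a two-finger parallel gripper is mounted at the origin on the work surface; the furniture and walls round the work are solid. World frame = base frame: x ahead of the robot, y to its left, z up, the work surface at z = 0. Lengths are in m, angles in rad, forces in N, time in s.
With the tool pointing down it reaches from about 0.425 to 0.925 m from the base axis. Payload 6.8 kg.
Tool frame: the origin (TCP) lies where the fingers leave the gripper's body, on its centre line; the fingertips stand 73 mm ahead of it and the grasp point (between the pads) lies 54 mm ahead of it; z points along the fingers, y is the line along which they close (so a half turn about z gives the same grasp; the last joint's range is limited). The gripper opens to 85 mm and grips with 20 to 120 N. Pads are 22 mm wide; open, the fingers measure 114 mm over their backs; the gripper's body (76 mm by 85 mm) begins 54 mm behind the grasp point. The pads swing forward as they close: fully open they stand 13 mm farther back than shut.
Start: joints at [1.116, 0.477, 0.022, 1.555, -0.011, 1.109, -0.083], TCP at [0.229, -0.635, 0.304] pointing down, gripper open.
Joint ranges: [-2.96, 2.96], [-0.34, 2.1], [-1.41, 1.46], [0.24, 2.44], [-1.37, 4.51], [0.17, 1.92], [-2.96, 2.96]. Speed limits (rad/s): [2.39, 2.39, 3.14, 3.14, 3.14, 3.14, 3.14].

### API

Orientations are given as a rotation vector (axis times angle).
In Python, from bench import r gives the robot as it stands.
- The arm moves only by the shell command python3 drive.py 'ROWS' [OPENING] [FORCE]. ROWS is a JSON list that holds a single list of rows (three levels of brackets), with 1 to 5 rows, each of 6 numbers: dx, dy, dz in m, then a rotation vector rx, ry, rz in rad; each row is the pose to reach, as a shift and turn from the pose commanded when the command began, along the tool's axes at that moment; what a row does not reach only later rows make up. A row lasts 1/10 s, in which the tool goes at most 0.05 m and 0.15 rad, less where a joint would pass 70% of its speed; a pose out of reach is approached as far as the arm can. OPENING is the finger opening in m, set as the command begins (- or left out keeps the last). The fingers move at their own pace and stop on an object; FORCE is the grip in N (left out, the last holds). Time passes only in rows, so rows that do not move let the fingers close. It prints the time, the measured TCP pose, the force, the opening and the grip force at its end. Input that does not fit is refused with a message, and nothing moves.
- r.get_obs(): the state, without advancing time (a new reading comes with each control period).
- r.grab_frame(name): name is "side" or "top" or "wrist"; returns (picture, depth): 420x560x3 uint8, blue, green, red; 420x560 float32, m along the optical axis (not along the pixel's ray), 0 where there is no reading.
- r.camera_info(name): a dict with "camera_matrix" (3x3 intrinsics, pixels), "R" (3x3) and "t" (3): a world point X has camera coordinates R X + t. Camera axes: x right, y down, z forward; pixel columns grow to the right and rows downward; lengths in m; the calibration is good to about 2 mm. A picture is of the moment at which its call begins: read the wrist's pose just before it. camera_info takes no time and is no camera call; for the wrist camera it gives the pose at the moment of the call.
- r.hand_in(): hands the job in; it is judged then, once.
The state is a dict: "clock": time; "joints": joint angles; "qvel": joint speeds; "tau": joint torques, N m; "tcp_pos": TCP position; "orientation": TCP orientation; "contact_force": force on the tool from outside, world axes, zero at the start; "moment": the same for the moment, N m; "grip_width": finger opening in m; "gripper_force": force on a finger pad.
Only numpy, scipy, OpenCV 4.12 (cv2) and the standard library are available. Lean on these libraries where they do the work, as an engineer would, in place of code of your own. Each camera call takes 0.05 s, during which the arm holds its last target. There are 200 camera calls.

## Working session

There is one attempt and no reset: what is moved stays moved. The work goes in short steps, Python scripts to look and compute and a shell command to move; the robot and the scene stay as the last step left them, time stands still between calls to the robot, and variables do not carry over. Pictures are saved under pics/ and viewed, at most 10 in all, crops included, and the job is handed in when it is done.

```bash
ls; mkdir -p pics
cat > h.py <<'E'
import numpy as np, cv2
from bench import r
from scipy.spatial.transform import Rotation as Ro
def cloud(name):
    ci=r.camera_info(name); im,d=r.grab_frame(name)
    K=np.array(ci["camera_matrix"]);R=np.array(ci["R"]);t=np.array(ci["t"])
    v,u=np.mgrid[:420,:560]
    P=np.stack([(u-K[0,2])/K[0,0]*d,(v-K[1,2])/K[1,1]*d,d],-1)
    return im,d,(P-t)@R
E
python3 - <<'E'
from h import *
o=r.get_obs();print(o)
for n in("top","side"):
    im,d,W=cloud(n);cv2.imwrite(f"pics/{n}0.png",im);np.savez(f"{n}0.npz",im=im,W=W,d=d)
    print(n,r.camera_info(n))
E
```

```text
bench.py
drive.py
pics
{'clock': 0.0, 'joints': array([ 1.11589446,  0.47782288,  0.02231364,  1.55642266, -0.01147531,
        1.10931513, -0.08312476]), 'qvel': array([-8.39565102e-04, -6.82844839e-04, -6.39456413e-04, -1.68715945e-04,
       -5.02157863e-04,  2.38350565e-04,  2.82595581e-05]), 'tau': array([-9.15849305e-04, -5.96447575e+01,  1.60801850e+00, -2.81197429e+01,
        1.25551934e-02,  9.26978333e-03, -1.90103890e-05]), 'tcp_pos': array([ 0.22927909, -0.63438773,  0.30292198]), 'orientation': array([-3.09271732e+00, -5.41770368e-01,  7.24977123e-04]), 'contact_force': array([ 0.47301285, -0.2004599 ,  0.45302311]), 'moment': array([-0.00575229,  0.02496316, -0.02876018]), 'gripper_force': 0.0, 'grip_width': 0.08581204808099863}
top {'camera_matrix': array([[485.09721154,   0.        , 276.12938041],
       [  0.        , 485.09721154, 217.69453635],
       [  0.        ,   0.        ,   1.        ]]), 'R': array([[ 0.25210091, -0.96769383,  0.00371237],
       [-0.90581249, -0.23732619, -0.35097011],
       [ 0.34051265,  0.08511717, -0.9363793 ]]), 't': array([-0.01509239,  0.47497145,  0.98167171])}
side {'camera_matrix': array([[450.95015848,   0.        , 281.29249501],
       [  0.        , 450.95015848, 211.88624111],
       [  0.        ,   0.        ,   1.        ]]), 'R': array([[ 0.83707078, -0.54659583,  0.023356  ],
       [-0.18528757, -0.32340504, -0.92794272],
       [ 0.51476307,  0.77242616, -0.37199032]]), 't': array([-0.34180311,  0.20718701,  0.64401977])}
```

View pics/top0.png

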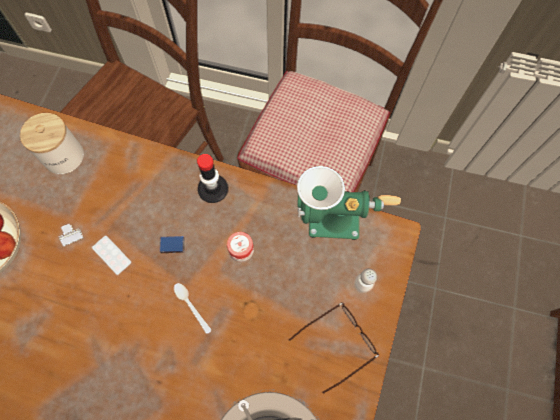

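View pics/side0.png

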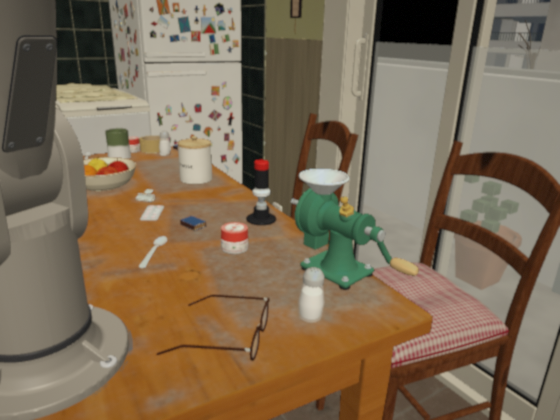

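Top view: gun cap at (206,162), stand disc at (212,188), brass nipple at (353,205), mill hopper (321,188), cream pot (240,244), matchbox (172,244), salt (367,281). Side view: gun (262,190), nipple (345,207).

```bash
python3 - <<'E'
from h import *
np.set_printoptions(precision=4,suppress=True)
def pr(n,pts):
    f=np.load(n+"0.npz");
    for u,v in pts: print(n,u,v,f["W"][v,u], f["im"][v,u])
pr("top",[(206,158),(206,168),(211,192),(212,198),(201,190),(226,188),(353,203),(321,175),(321,205),(240,240),(172,244),(367,274),(333,230)])
pr("side",[(262,163),(262,180),(262,217),(345,200),(345,207),(345,215)])
for n in("top","side"):
    f=np.load(n+"0.npz");W=f["W"];im=f["im"].astype(int);x,y,z=W[...,0],W[...,1],W[...,2];b,g,rd=im[...,0],im[...,1],im[...,2]
    m=(rd>150)&(g<60)&(z>0.12)&(z<.17)&(x>.3)&(x<1)
    print(n,"cap",m.sum(),W[m].mean(0),W[m].min(0),W[m].max(0))
    m=(np.hypot(x-W[m][:,0].mean(),y-W[m][:,1].mean())<.05)
    for a,c in((.002,.012),(.03,.046),(.07,.08),(.085,.13),(.13,.15),(.15,.157)):
        k=m&(z>a)&(z<c);print(a,k.sum(),W[k].mean(0),W[k].min(0),W[k].max(0))
    box=(330,180,380,225) if n=="top" else (325,185,375,230)
    u0,v0,u1,v1=box
    cv2.imwrite(f"pics/{n}nip.png",cv2.resize(f["im"][v0:v1,u0:u1],None,fx=12,fy=12,interpolation=cv2.INTER_CUBIC))
    # hopper rim & barrel
    m=(z>.178)&(z<.195)&(x>.4)&(x<1)&(b>130);print("rim",m.sum(),(W[m].min(0)+W[m].max(0))/2,np.ptp(W[m],axis=0))
    m=(rd-b>60)&(g-b>30)&(z>.12)&(z<.18)&(u0<np.arange(560)[None])&(np.arange(560)[None]<u1)&(np.arange(420)[:,None]>v0)&(np.arange(420)[:,None]<v1)
    print("brass",m.sum());print(W[m][::max(1,m.sum()//12)])
E
python3 - <<'E'
import cv2
a=cv2.imread('pics/topnip.png');b=cv2.imread('pics/sidenip.png')
h=min(a.shape[0],b.shape[0]);import numpy as np
c=np.hstack([a[:h],b[:h]]);print(c.shape);cv2.imwrite('pics/nip.png',cv2.resize(c,(800,int(h*800/c.shape[1]))))
E
```

```text
top 206 158 [0.5345 0.2805 0.151 ] [ 62  70 241]
top 206 168 [0.5139 0.2747 0.1459] [ 39  42 179]
top 211 192 [0.509  0.2772 0.0264] [27 24 21]
top 212 198 [0.501  0.2743 0.0097] [52 52 55]
top 201 190 [0.5143 0.3063 0.0098] [58 55 57]
top 226 188 [0.5343 0.2491 0.0107] [42 40 42]
top 353 203 [ 0.5014 -0.0455  0.1751] [ 94 179 226]
top 321 175 [0.5456 0.0311 0.1761] [227 237 239]
top 321 205 [0.4788 0.0163 0.1794] [188 203 214]
top 240 240 [0.4043 0.1736 0.05  ] [236 244 242]
top 172 244 [0.3655 0.3281 0.015 ] [124  88  61]
top 367 274 [ 0.3879 -0.1115  0.0906] [203 218 220]
top 333 230 [ 0.4913 -0.0242  0.0202] [ 87 114  75]
side 262 163 [0.5238 0.2665 0.1501] [ 40  48 200]
side 262 180 [0.5245 0.2671 0.1078] [32 33 33]
side 262 217 [0.5211 0.26   0.0151] [33 32 33]
side 345 200 [ 0.501  -0.0568  0.1657] [ 75 153 185]
side 345 207 [ 0.505  -0.0539  0.1506] [ 68 143 173]
side 345 215 [ 0.506  -0.0545  0.1352] [ 57 112 136]
top cap 49 [0.5183 0.2747 0.148 ] [0.5108 0.2642 0.1364] [0.5405 0.2936 0.1563]
0.002 492 [0.5131 0.2722 0.0069] [0.4695 0.2247 0.002 ] [0.5668 0.3238 0.012 ]
0.03
[... 1079 characters left out ...]
2568 0.0706] [0.5514 0.2891 0.08  ]
0.085 248 [0.5248 0.2699 0.1076] [0.5127 0.2592 0.085 ] [0.5446 0.2856 0.1298]
0.13 111 [0.5241 0.2689 0.1399] [0.5117 0.2606 0.1301] [0.5423 0.286  0.1499]
0.15 52 [0.5292 0.278  0.1514] [0.5135 0.262  0.1501] [0.5456 0.2961 0.153 ]
rim 694 [0.7322 1.0158 0.1864] [0.5307 2.0813 0.0169]
brass 185
[[ 0.4979 -0.0493  0.1695]
 [ 0.4971 -0.0478  0.1654]
 [ 0.5064 -0.0561  0.1644]
 [ 0.5017 -0.054   0.1589]
 [ 0.5081 -0.0527  0.1535]
 [ 0.5226 -0.0504  0.148 ]
 [ 0.5085 -0.0369  0.1423]
 [ 0.5078 -0.0406  0.1417]
 [ 0.5065 -0.0449  0.1415]
 [ 0.5062 -0.0481  0.1407]
 [ 0.5078 -0.0519  0.1398]
 [ 0.5077 -0.0575  0.1398]
 [ 0.506  -0.0545  0.1352]]
(540, 1200, 3)
```

View pics/nip.png

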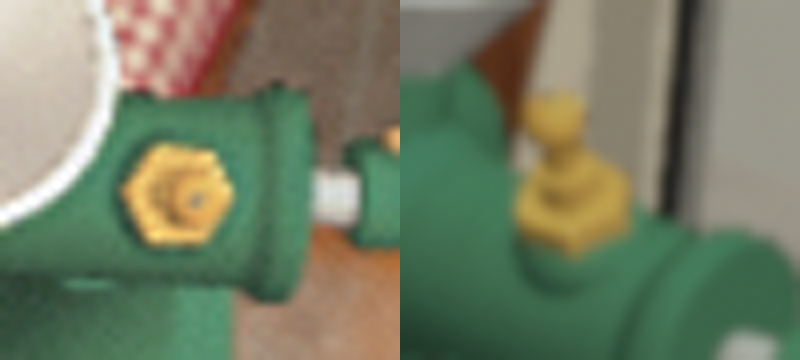

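The left half shows the nipple from above: hex centre at crop (178,193), ball head centre about (187,200). The right half shows it from the side: head at (556,118) and hex at (572,215), leaning toward the robot. Next I'll work out the tool axes and the mill's yaw.

Run:
```python
from h import *
from scipy.optimize import least_squares
np.set_printoptions(precision=4,suppress=True)
o=r.get_obs();T=Ro.from_rotvec(o["orientation"]).as_matrix();print("T",T)
ci=r.camera_info("wrist");C=-np.array(ci["R"]).T@ci["t"];print("cam in tool",T.T@(C-o["tcp_pos"]),"view dir tool",T.T@np.array(ci["R"])[2])
for n in("top","side"):
    f=np.load(n+"0.npz");W=f["W"];im=f["im"].astype(int);b,g,rd=im[...,0],im[...,1],im[...,2];x,y,z=np.moveaxis(W,-1,0)
    # foot: green low points
    m=(g>rd+20)&(z>.003)&(z<.03)&(abs(x-.5)<.15)&(abs(y)<.15)
    print(n,"foot",m.sum(),cv2.minAreaRect(W[m][:,:2].astype(np.float32)))
    m=(g>rd+20)&(z>.115)&(z<.15)&(abs(x-.51)<.1)&(y<-.01)&(y>-.1)
    print("barrel top",m.sum()); 
    Q=W[m]
    def cyl(p): # y-dir axis at height .110
        u=np.array([p[1],1]);u/=np.hypot(*u);dd=(Q[:,0]-p[0])*u[1]-(Q[:,1]+.046)*u[0]
        return np.hypot(dd,Q[:,2]-.110)-p[2]
    s=least_squares(cyl,[.51,0,.03],loss="soft_l1",f_scale=.002);print("barrel x at y=-.046, slope, radius",s.x,s.cost)
```

```text
T [[ 0.9405  0.3399 -0.0007]
 [ 0.3399 -0.9405  0.0015]
 [-0.0002 -0.0017 -1.    ]]
cam in tool [ 0.0813 -0.0015 -0.0708] view dir tool [-0.3137  0.0002  0.9495]
top foot 697 ((0.5046771764755249, -0.02311846613883972), (0.057767678052186966, 0.1152634248137474), 10.618350982666016)
barrel top 533
barrel x at y=-.046, slope, radius [ 0.5288 -0.1505  0.0274] 0.0016848467828181606
side foot 1054 ((0.5211766958236694, -0.025522418320178986), (0.08933336287736893, 0.11508677899837494), 12.188383102416992)
barrel top 622
barrel x at y=-.046, slope, radius [ 0.5271 -0.1537  0.0244] 0.002166813800149721
```

```bash
python3 drive.py '[[[0.03,-0.03,-0.002,0,0,0],[0.065,-0.064,-0.005,0,0,0],[0.1,-0.098,-0.007,0,0,0],[0.135,-0.133,-0.01,0,0,0],[0.17,-0.167,-0.012,0,0,0]]]'; python3 drive.py '[[[0.035,-0.034,-0.002,0,0,0],[0.07,-0.068,-0.005,0,0,0],[0.105,-0.102,-0.007,0,0,0],[0.14,-0.137,-0.01,0,0,0],[0.17,-0.17,-0.012,0,0,0]]]';  python3 drive.py '[[[0.035,-0.034,-0.002,0,0,0],[0.07,-0.068,-0.005,0,0,0],[0.1,-0.1,-0.007,0,0,0],[0.124,-0.12,-0.008,0,0,0],[0.124,-0.12,-0.008,0,0,0]]]'
python3 - <<'E'
from h import *
np.set_printoptions(precision=4,suppress=True)
o=r.get_obs();print(o["joints"],o["tcp_pos"],o["clock"])
im,d,W=cloud("wrist");np.savez("wrist0.npz",im=im,W=W);cv2.imwrite("pics/wrist0.png",im)
E
```

```text
clock: 0.6
tcp_pos: [0.3329, -0.4179, 0.3158]
orientation: [-3.094, -0.542, 0.0]
contact_force: [1.9, -0.2, 0.1]
grip_width: 0.0858
gripper_force: 0.0
clock: 1.1
tcp_pos: [0.4353, -0.2, 0.328]
orientation: [3.094, 0.543, 0.0]
contact_force: [0.3, -0.4, 0.1]
grip_width: 0.0851
gripper_force: 0.0
clock: 1.6
tcp_pos: [0.512, -0.0422, 0.336]
orientation: [-3.09, -0.554, -0.002]
contact_force: [-0.3, -0.0, 0.9]
grip_width: 0.0854
gripper_force: 0.0
[ 0.2862  0.2037 -0.3714  1.8783  0.0811  1.0733 -1.3332] [ 0.512  -0.0422  0.336 ] 1.6
```

View pics/wrist0.png

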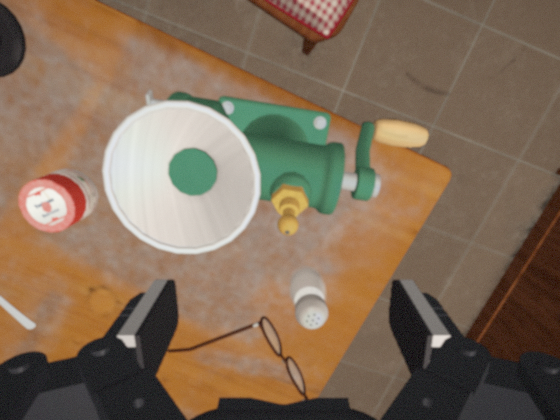

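The wrist view shows the nipple's hex at (290,200) and its head at (288,225), with the salt shaker nearby and low at (310,305). Next I'll fit the nipple model to the brass points from each camera.

```bash
cat > fit.py <<'E'
from h import *
from scipy.optimize import least_squares
np.set_printoptions(precision=4,suppress=True)
Qs=[]
for n in("top","side","wrist"):
    f=np.load(n+"0.npz");W=f["W"];im=f["im"].astype(int);b,g,rd=np.moveaxis(im,-1,0);x,y,z=np.moveaxis(W,-1,0)
    m=(rd-b>60)&(rd>g)&(g-b>25)&(z>.125)&(z<.185)&(abs(x-.507)<.035)&(abs(y+.047)<.03)
    m=cv2.erode(m.astype(np.uint8),np.ones((2,2)))>0 if n!="wrist" else cv2.erode(m.astype(np.uint8),np.ones((3,3)))>0
    Qs.append(W[m])
def ax(yaw): return np.array([-np.sin(.4363)*np.cos(yaw),-np.sin(.4363)*np.sin(yaw),np.cos(.4363)])
def res(p,Q,yaw=None):
    a=ax(p[3] if yaw is None else yaw);d=Q-p[:3];h=d@a;rho=np.linalg.norm(d-h[:,None]*a,axis=1)
    seg=lambda r0,z0,r1,z1:(lambda s:np.hypot(rho-r0-s*(r1-r0),h-z0-s*(z1-z0)))(np.clip(((rho-r0)*(r1-r0)+(h-z0)*(z1-z0))/((r1-r0)**2+(z1-z0)**2),0,1))
    L=[abs(np.hypot(rho,h-.022)-.0075),seg(.0125,-.008,.0125,0),seg(.0075,0,.0125,0),seg(.0075,0,.0075,.009),seg(.0045,.009,.0045,.015)]
    return np.min(L,axis=0)
p0=[.512,-.046,.144,.19]
for n,Q in list(zip(("top","side","wrist"),Qs))+[("all",np.vstack(Qs))]:
    s=least_squares(res,p0,args=(Q,),loss="soft_l1",f_scale=.001,x_scale=[.01,.01,.01,.2]);s2=least_squares(res,p0[:3],args=(Q,.19),loss="soft_l1",f_scale=.001)
    print(n,len(Q),s.x,np.sqrt(2*s.cost/len(Q)),"| yaw fixed",s2.x)
f=np.load("wrist0.npz");W=f["W"];im=f["im"].astype(int);z=W[...,2]
m=(z>.181)&(z<.192)&(W[...,0]>.4)&(W[...,0]<.62)&(abs(W[...,1]-.02)<.08)
print("rim",m.sum(),cv2.minEnclosingCircle(W[m][:,:2].astype(np.float32)))
m=(im[...,1]>im[...,2]+20)&(z>.003)&(z<.03)&(abs(W[...,0]-.5)<.15)&(abs(W[...,1])<.15)
print("foot",cv2.minAreaRect(W[m][:,:2].astype(np.float32)))
E
python3 fit.py
```

```text
top 91 [ 0.5124 -0.0474  0.1457  0.0717] 0.0010183728791901229 | yaw fixed [ 0.5123 -0.0467  0.1457]
side 149 [ 0.514  -0.0474  0.1443  0.1598] 0.0007644787236963692 | yaw fixed [ 0.514  -0.0473  0.1443]
wrist 963 [ 0.5128 -0.0447  0.1453  0.1973] 0.0005244631651310559 | yaw fixed [ 0.5129 -0.0447  0.1453]
all 1203 [ 0.5129 -0.0452  0.1453  0.1887] 0.000739167273557096 | yaw fixed [ 0.5129 -0.0452  0.1453]
rim 7760 ((0.5147340297698975, 0.027416737750172615), 0.04843667522072792)
foot ((0.5538789629936218, -0.013647839426994324), (0.03210493549704552, 0.11530396342277527), 11.207749366760254)
```

Run:
```python
from h import *
np.set_printoptions(precision=3,suppress=True)
for n in("top","side"):
    W=np.load(n+"0.npz")["W"];m=(np.hypot(W[...,0]-.5275,W[...,1]-.28)<.3)&(W[...,2]>.1)&(W[...,1]>.1)&(np.hypot(W[...,0]-.5275,W[...,1]-.28)>.04)
    Q=W[m];print(n,len(Q),Q.min(0) if len(Q) else'',Q.max(0) if len(Q) else '')
o=r.get_obs();T=Ro.from_rotvec(o["orientation"]);yaw=.195
T2=np.column_stack([[np.cos(yaw),np.sin(yaw),0],[np.sin(yaw),-np.cos(yaw),0],[0,0,-1]])
print(T.inv().apply(np.array([.5275,.280,.30])-o["tcp_pos"]),(T.inv()*Ro.from_matrix(T2)).as_rotvec())
```

```text
top 0  
side 0  
[ 0.127 -0.299  0.036] [-0.001  0.     0.156]
```

```bash
python3 drive.py '[[[0.02,-0.045,0.005,0,0,0.05],[0.04,-0.09,0.01,0,0,0.1],[0.06,-0.135,0.015,0,0,0.156],[0.08,-0.18,0.02,0,0,0.156],[0.1,-0.225,0.025,0,0,0.156]]]';python3 drive.py '[[[0.012,-0.042,0.005,0,0,0],[0.023,-0.075,0.011,0,0,0],[0.023,-0.075,0.011,0,0,0]]]'
python3 - <<'E'
from h import *
np.set_printoptions(precision=4,suppress=True)
o=r.get_obs();T=Ro.from_rotvec(o["orientation"]);print(o["joints"],o["tcp_pos"],T.as_matrix(),o["clock"])
im,d,W=cloud("wrist");cv2.imwrite("pics/wrist1.png",im);np.savez("wrist1.npz",im=im,W=W)
m=(W[...,2]>.146)&(W[...,2]<.158)&(np.hypot(W[...,0]-.5275,W[...,1]-.28)<.04)
print(m.sum(),W[m].mean(0),cv2.minEnclosingCircle(W[m][:,:2].astype(np.float32)))
print(T.inv().apply(np.array([.5275,.280,.162])-o["tcp_pos"]))
E
```

```text
clock: 2.15
tcp_pos: [0.5282, 0.1981, 0.3104]
orientation: [3.126, 0.295, -0.001]
contact_force: [0.8, -0.4, 0.8]
grip_width: 0.0854
gripper_force: 0.0
clock: 2.45
tcp_pos: [0.5352, 0.2803, 0.2987]
orientation: [-3.124, -0.308, 0.003]
contact_force: [0.0, -0.1, -0.8]
grip_width: 0.0858
gripper_force: 0.0
[-0.2169  0.4091 -0.4813  1.7103  0.2078  1.0741 -2.1384] [0.5352 0.2803 0.2987] [[ 0.9808  0.1951 -0.0021]
 [ 0.1951 -0.9808  0.0019]
 [-0.0017 -0.0023 -1.    ]] 2.45
2215 [0.5314 0.2839 0.1524] ((0.5298055410385132, 0.2836906313896179), 0.017497593536973)
[-0.0074 -0.0009  0.1367]
```

View pics/wrist1.png

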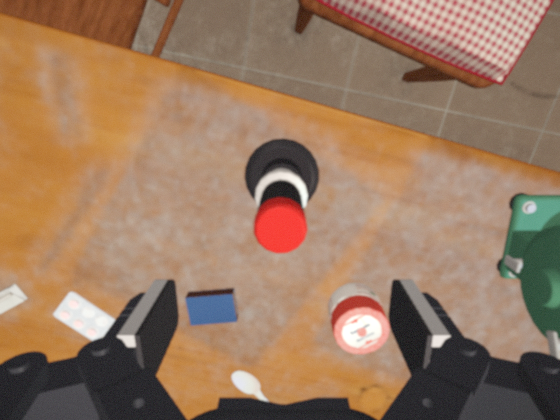

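The wrist view has the red cap at (280,225). Its fitted radius of 17.5 mm matches the gun, and the centre is about (0.529, 0.283). The fingers' path down is clear, so I'll descend and grip.

```bash
python3 drive.py '[[[-0.003,-0.0015,0.045,0,0,0],[-0.006,-0.003,0.09,0,0,0],[-0.006,-0.003,0.125,0,0,0],[-0.006,-0.003,0.1365,0,0,0],[-0.006,-0.003,0.1365,0,0,0]]]'; python3 drive.py '[[[0,0,0,0,0,0],[0,0,0,0,0,0],[0,0,0,0,0,0],[0,0,0,0,0,0],[0,0,0,0,0,0]]]' 0 60;python3 drive.py '[[[0,0,0,0,0,0],[0,0,0,0,0,0],[0,0,0,0,0,0],[0,0,0,0,0,0],[0,0,0,0,0,0]]]' 0 110
```

```text
clock: 3.0
tcp_pos: [0.5299, 0.2756, 0.1621]
orientation: [3.125, 0.295, -0.004]
contact_force: [-0.8, 0.8, -0.1]
grip_width: 0.0855
gripper_force: 0.0
clock: 3.5
tcp_pos: [0.5307, 0.2786, 0.1649]
orientation: [-3.126, -0.299, -0.004]
contact_force: [0.0, 0.2, 6.3]
grip_width: 0.0317
gripper_force: 57.4
clock: 4.0
tcp_pos: [0.5307, 0.2787, 0.1649]
orientation: [-3.126, -0.299, -0.004]
contact_force: [-1.1, -0.1, 6.6]
grip_width: 0.031
gripper_force: 106.2
```

```bash
python3 drive.py '[[[0,0,-0.02,0,0,0],[0,0,-0.05,0,0,0],[0,0,-0.095,0,0,0],[0,0,-0.14,0,0,0],[0,0,-0.18,0,0,0]]]';python3 drive.py '[[[0,0,-0.03,0,0,0],[0,0,-0.03,0,0,0],[0,0,-0.03,0,0,0]]]'
python3 - <<'E'
from h import *
np.set_printoptions(precision=4,suppress=True)
for n in("wrist","side"):
    o=r.get_obs();T=Ro.from_rotvec(o["orientation"])
    im,d,W=cloud(n);cv2.imwrite(f"pics/{n}2.png",im);
    Q=T.inv().apply((W-o["tcp_pos"]).reshape(-1,3)).reshape(W.shape);np.savez(n+"2.npz",im=im,W=W,Q=Q)
    m=(np.hypot(Q[...,0],Q[...,1])<.035)&(Q[...,2]>.0)&(Q[...,2]<.17)
    for a in range(0,170,10):
        k=m&(Q[...,2]>a/1e3)&(Q[...,2]<a/1e3+.01)
        if k.sum()>15: print(n,a,k.sum(),Q[k].min(0),Q[k].max(0))
    v,u=np.nonzero(m&(Q[...,2]>.08));print(u.min(),u.max(),v.min(),v.max())
print(o["tcp_pos"],T.as_matrix(),o["joints"],o["clock"],o["contact_force"],o["grip_width"])
E
```

```text
clock: 4.5
tcp_pos: [0.5295, 0.2778, 0.3452]
orientation: [3.127, 0.3, -0.001]
contact_force: [0.5, 0.4, -3.8]
grip_width: 0.0313
gripper_force: 107.7
clock: 4.8
tcp_pos: [0.5296, 0.2777, 0.3727]
orientation: [3.127, 0.299, -0.001]
contact_force: [0.2, -0.7, -5.3]
grip_width: 0.0312
gripper_force: 107.8
wrist 0 1719 [ 0.0089 -0.0271  0.    ] [0.0183 0.0241 0.0088]
wrist 10 10381 [-0.0084 -0.0349  0.0101] [0.0184 0.035  0.02  ]
wrist 20 3822 [ 0.002  -0.0343  0.02  ] [0.0178 0.0343 0.03  ]
wrist 30 2488 [ 0.0004 -0.0344  0.03  ] [0.0172 0.0318 0.04  ]
wrist 40 2262 [ 0.0045 -0.0307  0.04  ] [0.0171 0.0278 0.05  ]
wrist 50 1842 [ 0.0045 -0.0306  0.05  ] [0.0169 0.0282 0.06  ]
wrist 60 1183 [ 0.0037 -0.0304  0.06  ] [0.0169 0.0272 0.07  ]
wrist 70 594 [ 0.0037 -0.0174  0.07  ] [0.0168 0.0142 0.08  ]
wrist 80 1740 [ 0.0006 -0.0229  0.08  ] [0.0213 0.0188 0.09  ]
wrist 90 199 [ 0.0072 -0.0222  0.09  ] [0.0214 0.017  0.0949]
wrist 120 220 [ 0.0052 -0.0144  0.1201] [0.0127 0.0075 0.1299]
wrist 130 202 [ 0.0019 -0.0155  0.1302] [0.0126 0.0092 0.1399]
wrist 140 181 [ 0.0005 -0.0161  0.1401] [
[... 598 characters left out ...]
022  -0.0083  0.0802] [0.0174 0.0229 0.0899]
side 90 67 [-0.022  -0.0067  0.09  ] [0.0095 0.0245 0.0999]
side 100 25 [-0.013  -0.0076  0.1004] [0.0059 0.0103 0.1085]
side 110 40 [-0.0119 -0.0066  0.1101] [0.0101 0.0117 0.1196]
side 120 51 [-0.0132 -0.0077  0.1202] [0.006  0.0153 0.1299]
side 130 47 [-0.0134 -0.0046  0.1303] [0.0081 0.015  0.1394]
side 140 48 [-0.0144 -0.0052  0.1403] [0.0094 0.0141 0.1499]
side 150 25 [-0.012  -0.0047  0.1501] [0.0054 0.0141 0.1555]
254 271 102 135
[0.5292 0.2773 0.3715] [[ 0.9819  0.1896 -0.0025]
 [ 0.1896 -0.9819 -0.0019]
 [-0.0029  0.0014 -1.    ]] [-0.2023  0.3382 -0.4953  1.6375  0.1692  1.2119 -2.1141] 4.85 [ 0.0829  0.1043 -5.0605] 0.03111711182905268
```

View pics/wrist2.png

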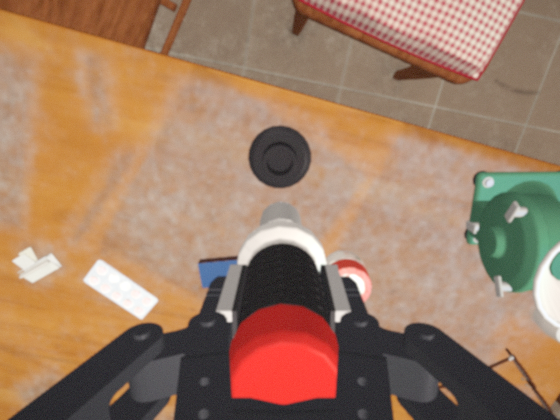

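The gun is held centred: its mouth is about 154 mm ahead of the TCP, and the coupler leans about 1.3° toward tool -y. Next I'll compute the staging pose.

```bash
cat > plan.py <<'E'
from h import *
import sys
np.set_printoptions(precision=4,suppress=True)
N=np.array([.513,-.0462,.145]);yaw=.195;s25=np.sin(.4363);c25=np.cos(.4363)
a=np.array([-s25*np.cos(yaw),-s25*np.sin(yaw),c25])
M=np.array([-.0005,-.002,.1545]);u=np.array([.009,.02,-1]);u/=np.linalg.norm(u)
def goal(s):
    z=-a;y=np.array([np.sin(yaw),-np.cos(yaw),0]);x=np.cross(y,z);T=np.column_stack([x,y,z])
    w=T@u;c=np.cross(w,a);T=Ro.from_rotvec(c).as_matrix()@T
    return T,N+s*a-T@M
def report(ss,N_=None):
    o=r.get_obs();T=Ro.from_rotvec(o["orientation"]).as_matrix();p=o["tcp_pos"]
    m=p+T@M-N;w=T@u
    print("t",o["clock"],"F",o["contact_force"],"along axis F",o["contact_force"]@a,"mouth s",m@a,"lateral(tool)",T.T@(m-(m@a)*a),"ang err deg",np.degrees(np.arccos(w@a)),"grip",o["grip_width"])
    print("joints",o["joints"],"tcp",p)
    for s in ss:
        G,q=goal(s);print("s",s,"d tool",T.T@(q-p),"rot",Ro.from_matrix(T.T@G).as_rotvec(),"tcp",q)
if __name__=="__main__": report([float(v) for v in sys.argv[1:]])
E
python3 plan.py .08 .045
```

```text
t 4.9 F [ 0.0223 -0.6083 -5.0715] along axis F -4.555834422603134 mouth s 0.032022653016657486 lateral(tool) [ 0.0894 -0.3163 -0.0433] ang err deg 25.755452517306377 grip 0.030991037669459022
joints [-0.2024  0.3389 -0.4952  1.6378  0.1691  1.2121 -2.114 ] tcp [0.5291 0.2772 0.3709]
s 0.08 d tool [-0.177   0.3138  0.015 ] rot [-0.0172  0.4493  0.0006] tcp [ 0.4148 -0.0645  0.3572]
s 0.045 d tool [-0.1621  0.3137  0.0466] rot [-0.0172  0.4493  0.0006] tcp [ 0.4293 -0.0616  0.3254]
```

```bash
python3 drive.py '[[[-0.02,0.04,0,0,0.08,0],[-0.042,0.083,-0.005,-0.005,0.17,0],[-0.065,0.126,-0.005,-0.01,0.26,0],[-0.088,0.17,-0.005,-0.017,0.35,0],[-0.11,0.213,-0.005,-0.017,0.449,0]]]';python3 plan.py .08
```

```text
clock: 5.4
tcp_pos: [0.4604, 0.0459, 0.3763]
orientation: [-3.025, -0.289, -0.693]
contact_force: [1.3, -0.2, -4.2]
grip_width: 0.031
gripper_force: 108.1
t 5.4 F [ 1.309  -0.1782 -4.2387] along axis F -4.369769181371445 mouth s 0.06938383829581471 lateral(tool) [ 0.0685 -0.0995 -0.0011] ang err deg 0.20066115226445183 grip 0.03100443057622403
joints [ 0.1281 -0.1142 -0.3502  2.1655 -0.0083  0.6354 -1.6036] tcp [0.4604 0.0459 0.3763]
s 0.08 d tool [-0.0679  0.0996 -0.0095] rot [-0.0006 -0.0035 -0.0002] tcp [ 0.4148 -0.0645  0.3572]
```

```bash
python3 drive.py '[[[-0.025,0.037,-0.003,0,0,0],[-0.05,0.074,-0.006,0,0,0],[-0.068,0.0996,-0.0085,0,-0.003,0],[-0.068,0.0996,-0.0085,0,-0.003,0]]]';python3 plan.py .06 .035 0
python3 - <<'E'
from h import *
im=[r.grab_frame(n)[0] for n in("wrist","side")]
cv2.imwrite("pics/st.png",np.hstack([cv2.resize(im[0][150:420,200:400],(400,540)),cv2.resize(im[1][90:290,270:418],(400,540))]))
E
```

```text
clock: 5.8
tcp_pos: [0.4135, -0.0659, 0.3548]
orientation: [-3.029, -0.279, -0.678]
contact_force: [0.4, -0.6, -3.7]
grip_width: 0.031
gripper_force: 108.4
t 5.8 F [ 0.4374 -0.5994 -3.7045] along axis F -3.489749439933822 mouth s 0.07844132079330225 lateral(tool) [-0.0033  0.001   0.    ] ang err deg 0.35430586482656656 grip 0.03103611866741306
joints [ 0.1837 -0.1753 -0.1036  2.2684 -0.1953  0.6267 -1.1753] tcp [ 0.4135 -0.0659  0.3548]
s 0.06 d tool [ 0.0023 -0.0015  0.0184] rot [-0.0007  0.0063 -0.0069] tcp [ 0.4231 -0.0629  0.339 ]
s 0.035 d tool [ 0.0022 -0.002   0.0434] rot [-0.0007  0.0063 -0.0069] tcp [ 0.4334 -0.0608  0.3164]
s 0.0 d tool [ 0.0021 -0.0026  0.0784] rot [-0.0007  0.0063 -0.0069] tcp [ 0.4479 -0.0579  0.2847]
```

View pics/st.png

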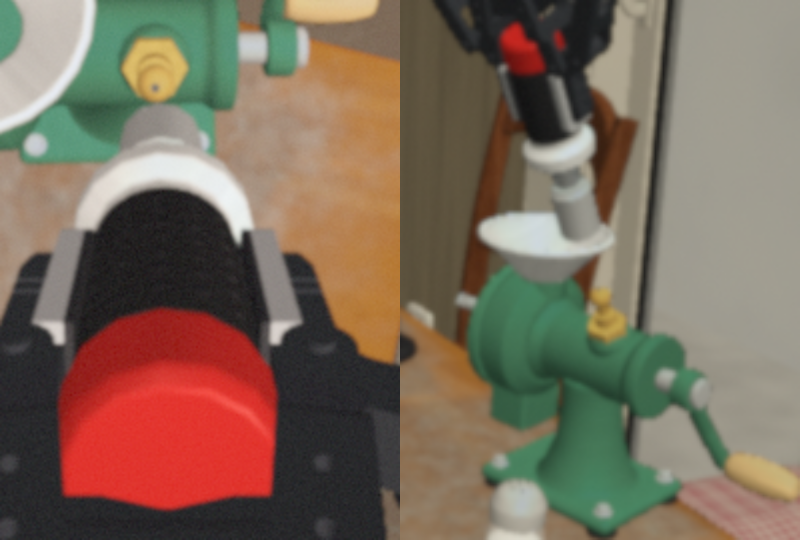

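Left (wrist): the nipple at (155,75) is in line with the coupler at (160,125). Right (side): the gun is tilted parallel to the nipple and stands above it. Next I'll check the alignment within each single camera, so calibration bias cancels.

```bash
cat > rel.py <<'E'
from plan import *
from scipy.optimize import least_squares
import fit
def rel(n):
    o=r.get_obs();T=Ro.from_rotvec(o["orientation"]).as_matrix();p=o["tcp_pos"];im,d,W=cloud(n)
    b,g,rd=np.moveaxis(im.astype(int),-1,0);E=np.linalg.norm(W-N,axis=-1)
    m=(rd-b>60)&(rd>g)&(g-b>25)&(E<.04);m=cv2.erode(m.astype(np.uint8),np.ones((2,2)))>0
    s=least_squares(fit.res,N,args=(W[m],.195),loss="soft_l1",f_scale=.001)
    Q=(W-p)@T;gm=(np.hypot(Q[...,0],Q[...,1])<.02)&(Q[...,2]>.112)&(Q[...,2]<.16)
    gm=gm&(rd-b<40)   # coupler steel
    G=Q[gm]
    c=least_squares(lambda q:np.hypot(G[:,0]-q[0],G[:,1]-q[1])-.013,[0,0],loss="soft_l1",f_scale=.001)
    print(n,m.sum(),"nipple",s.x,"coupler n",len(G),"centre tool xy",c.x,"zmax",G[:,2].max())
    # relative lateral: nipple origin in tool vs coupler centre
    q=T.T@(s.x-p);print("  nipple in tool",q,"coupler minus nipple axis",c.x-(q[:2]+ (T.T@a)[:2]*(-(0.135-q[2]))*-1*-1 if False else c.x-(q[:2]+(T.T@a)[:2]/(T.T@a)[2]*(.135-q[2]))))
if __name__=="__main__": rel("wrist");rel("side");rel("top")
E
sed -i 's/c.x-(q\[:2\]+ (T.T@a).*$/c.x-(q[:2]+(T.T@a)[:2]\/(T.T@a)[2]*(.135-q[2])))/' rel.py
python3 rel.py | grep -v -e yaw -e rim -e foot
```

```text
wrist 642 nipple [ 0.5127 -0.0448  0.1452] coupler n 665 centre tool xy [-0.0007 -0.003 ] zmax 0.1542317314684157
  nipple in tool [-0.0017 -0.0027  0.2329] coupler minus nipple axis [ 0.0003 -0.0021]
side 147 nipple [ 0.5139 -0.0474  0.1441] coupler n 340 centre tool xy [ 0.0004 -0.0006] zmax 0.15525022317039228
  nipple in tool [-0.0028  0.0009  0.2345] coupler minus nipple axis [ 0.0025 -0.0032]Traceback (most recent call last):
  File "rel.py", line 16, in <module>
    if __name__=="__main__": rel("wrist");rel("side");rel("top")
                                                      ~~~^^^^^^^
  File "rel.py", line 13, in rel
    print(n,m.sum(),"nipple",s.x,"coupler n",len(G),"centre tool xy",c.x,"zmax",G[:,2].max())
                                                                                ~~~~~~~~~~^^
    return umr_maximum(a, axis, None, out, keepdims, initial, where)
ValueError: zero-size array to reduction operation maximum which has no identity
```

```bash
for i in 1 2 3; do python3 drive.py '[[[0,0,0,0,0,0],[0,0,0,0,0,0]]]' >/dev/null; python3 plan.py .06 | grep -v joints;done; python3 - <<'E' | grep -v -e yaw -e rim -e foot
import rel
for i in range(3):rel.rel("wrist")
for i in range(2):rel.rel("side")
E
```

```text
t 6.25 F [ 0.062   0.6715 -3.5999] along axis F -3.3434078566735312 mouth s 0.07954060233079216 lateral(tool) [ 0.0033 -0.0028 -0.    ] ang err deg 0.13327694445639193 grip 0.03143077126329116
s 0.06 d tool [-0.0034  0.0021  0.0196] rot [-0.0023 -0.0004  0.0012] tcp [ 0.4231 -0.0629  0.339 ]
t 6.45 F [ 0.2765 -0.0851 -3.4563] along axis F -3.2402310904464056 mouth s 0.07974765696171968 lateral(tool) [ 0.0031 -0.0022 -0.    ] ang err deg 0.11244293418290388 grip 0.03141388142489399
s 0.06 d tool [-0.0032  0.0016  0.0198] rot [-0.0018 -0.0007  0.0002] tcp [ 0.4231 -0.0629  0.339 ]
t 6.65 F [ 0.3237  0.4421 -2.9418] along axis F -2.8366250364731793 mouth s 0.07979123651697533 lateral(tool) [ 0.0031 -0.0021 -0.    ] ang err deg 0.1077922414435898 grip 0.030976452482146588
s 0.06 d tool [-0.0031  0.0014  0.0198] rot [-0.0017 -0.0007 -0.0002] tcp [ 0.4231 -0.0629  0.339 ]
wrist 595 nipple [ 0.5127 -0.0448  0.1452] coupler n 665 centre tool xy [-0.0007 -0.003 ] zmax 0.1546342699433141
  nipple in tool [-0.0043 -0.0028  0.2341] coupler minus nipple axis [ 0.0026 -0.002 ]
wrist 592 nipple [ 0.5127 -0.0448  0.1452] coupler n 665 centre tool xy [-0.0007 -0.003 ] zmax 0.15380207644948446
  nipple in tool [-0.0042 -0.0029  0.234 ] coupler minus nipple axis [ 0.0025 -0.002 ]
wrist 604 nipple [ 0.5127 -0.0448  0.1453] coupler n 664 centre tool xy [-0.0007 -0.003 ] zmax 0.15398981909040663
  nipple in tool [-0.0042 -0.0028  0.234 ] coupler minus nipple axis [ 0.0025 -0.002 ]
side 151 nipple [ 0.514  -0.0474  0.1445] coupler n 345 centre tool xy [ 0.0003 -0.0006] zmax 0.15523998497906438
  nipple in tool [-0.0039 -0.0001  0.2351] coupler minus nipple axis [ 0.0032 -0.0023]
side 150 nipple [ 0.5141 -0.0474  0.1439] coupler n 344 centre tool xy [ 0.0002 -0.0006] zmax 0.15502126605810657
  nipple in tool [-0.0041 -0.0001  0.2356] coupler minus nipple axis [ 0.0033 -0.0024]
```

All three estimates agree that I need to shift about (-3, +2) mm in tool x and y. I'll correct that and close in to s = 0.04.

```bash
python3 drive.py '[[[-0.003,0.002,0.01,0,0,0],[-0.003,0.002,0.025,0,0,0],[-0.003,0.002,0.0395,0,0,0],[-0.003,0.002,0.0395,0,0,0],[-0.003,0.002,0.0395,0,0,0]]]' >/dev/null; python3 drive.py '[[[0,0,0,0,0,0],[0,0,0,0,0,0],[0,0,0,0,0,0]]]'; python3 plan.py 0;python3 - <<'E' | grep -v -e yaw -e rim -e foot
import rel
rel.rel("wrist");rel.rel("side")
E
```

```text
clock: 7.7
tcp_pos: [0.4318, -0.0622, 0.3218]
orientation: [-3.025, -0.289, -0.69]
contact_force: [0.6, -0.5, -4.1]
grip_width: 0.0309
gripper_force: 108.4
t 7.7 F [ 0.6126 -0.4595 -4.0953] along axis F -3.9279879338801442 mouth s 0.04073630427495716 lateral(tool) [0.0008 0.0008 0.    ] ang err deg 0.12201110709213374 grip 0.030932056561377
joints [ 0.1715 -0.0995 -0.1115  2.2916 -0.2054  0.519  -1.1657] tcp [ 0.4318 -0.0622  0.3218]
s 0.0 d tool [-0.001  -0.0018  0.0407] rot [-0.0013 -0.0017 -0.0003] tcp [ 0.4479 -0.0579  0.2847]
wrist 472 nipple [ 0.5127 -0.0449  0.1452] coupler n 658 centre tool xy [-0.0007 -0.003 ] zmax 0.15379488716598866
  nipple in tool [-0.0017 -0.005   0.195 ] coupler minus nipple axis [0.0004 0.0008]
side 147 nipple [ 0.5143 -0.0473  0.1441] coupler n 313 centre tool xy [ 0.0004 -0.0008] zmax 0.15505016196058732
  nipple in tool [-0.0011 -0.0022  0.1964] coupler minus nipple axis [0.0009 0.0003]
```

```bash
python3 drive.py '[[[-0.0006,-0.001,0.005,0,0,0],[-0.0006,-0.001,0.01,0,0,0],[-0.0006,-0.001,0.015,0,0,0],[-0.0007,-0.0011,0.02,0,0,0],[-0.0007,-0.0011,0.02,0,0,0]]]'; python3 plan.py 0; python3 drive.py '[[[-0.0001,-0.0002,0.004,0,0,0],[-0.0001,-0.0002,0.008,0,0,0],[-0.0001,-0.0002,0.008,0,0,0],[-0.0001,-0.0002,0.008,0,0,0]]]'; python3 plan.py 0
```

```text
clock: 8.3
tcp_pos: [0.4393, -0.0597, 0.3019]
orientation: [-3.026, -0.29, -0.686]
contact_force: [0.2, 0.1, -5.0]
grip_width: 0.0311
gripper_force: 108.4
t 8.3 F [ 0.1688  0.11   -4.9764] along axis F -4.5891752677711635 mouth s 0.019391211451212892 lateral(tool) [-0.0008 -0.0003 -0.    ] ang err deg 0.14454297569820376 grip 0.031087719170034778
joints [ 0.165  -0.0555 -0.117   2.3044 -0.2075  0.4639 -1.1677] tcp [ 0.4393 -0.0597  0.3019]
s 0.0 d tool [ 0.0005 -0.0004  0.0194] rot [-0.0023  0.001  -0.0002] tcp [ 0.4479 -0.0579  0.2847]
clock: 8.7
tcp_pos: [0.4429, -0.0591, 0.2959]
orientation: [-3.025, -0.289, -0.689]
contact_force: [-0.9, -0.2, -0.8]
grip_width: 0.0309
gripper_force: 108.4
t 8.7 F [-0.9034 -0.2226 -0.7621] along axis F -0.298003599386716 mouth s 0.01236607628248802 lateral(tool) [ 0.0002 -0.0001 -0.    ] ang err deg 0.11411567798649025 grip 0.03094678694426076
joints [ 0.1628 -0.04   -0.1185  2.3072 -0.2086  0.4432 -1.1676] tcp [ 0.4429 -0.0591  0.2959]
s 0.0 d tool [-0.0001 -0.0004  0.0124] rot [-0.0017 -0.001  -0.0002] tcp [ 0.4479 -0.0579  0.2847]
```

```bash
python3 drive.py '[[[0,-0.0001,0.004,0,0,0],[0,-0.0001,0.008,0,0,0],[0,-0.0001,0.008,0,0,0],[0,-0.0001,0.008,0,0,0]]]'; python3 plan.py 0; python3 drive.py '[[[0,-0.0001,0.004,0,0,0],[0,-0.0001,0.006,0,0,0],[0,-0.0001,0.006,0,0,0],[0,-0.0001,0.006,0,0,0]]]'; python3 plan.py 0
```

```text
clock: 9.1
tcp_pos: [0.4456, -0.0582, 0.2874]
orientation: [-3.026, -0.29, -0.685]
contact_force: [3.0, 1.6, -10.4]
grip_width: 0.031
gripper_force: 108.2
t 9.1 F [  2.9525   1.5738 -10.3886] along axis F -10.768274643314301 mouth s 0.003451154502540813 lateral(tool) [-0.0012 -0.0006 -0.    ] ang err deg 0.1646406793350112 grip 0.031006228506831955
joints [ 0.1604 -0.0207 -0.1203  2.3116 -0.2099  0.4217 -1.1672] tcp [ 0.4456 -0.0582  0.2874]
s 0.0 d tool [0.0009 0.0001 0.0035] rot [-0.0025  0.0013 -0.    ] tcp [ 0.4479 -0.0579  0.2847]
clock: 9.5
tcp_pos: [0.4487, -0.058, 0.2836]
orientation: [-3.025, -0.289, -0.69]
contact_force: [-5.4, -0.6, 4.9]
grip_width: 0.0313
gripper_force: 108.8
t 9.5 F [-5.3817 -0.5515  4.8659] along axis F 6.686400989013744 mouth s -0.0012600447854684551 lateral(tool) [ 0.0005 -0.      0.    ] ang err deg 0.11986841994242384 grip 0.031266211603744105
joints [ 0.1589 -0.0096 -0.121   2.3122 -0.2109  0.4071 -1.1668] tcp [ 0.4487 -0.058   0.2836]
s 0.0 d tool [-0.0003 -0.0002 -0.0013] rot [-0.0017 -0.0013 -0.0002] tcp [ 0.4479 -0.0579  0.2847]
```

It snapped home: the axial force went to -10.8 N, then +6.7 N with the mouth at the shoulder. Next is the pump stroke.

```bash
python3 drive.py '[[[0,-0.0001,0.003,0,0,0],[0,-0.0001,0.006,0,0,0],[0,-0.0001,0.006,0,0,0],[0,-0.0001,0.006,0,0,0]]]'; python3 plan.py -.014; python3 drive.py '[[[0,-0.0001,0.003,0,0,0],[0,-0.0001,0.006,0,0,0],[0,-0.0001,0.006,0,0,0],[0,-0.0001,0.006,0,0,0]]]'; python3 plan.py -.014
```

```text
clock: 9.9
tcp_pos: [0.4512, -0.0575, 0.2784]
orientation: [-3.025, -0.289, -0.69]
contact_force: [-7.5, 0.6, 7.5]
grip_width: 0.0311
gripper_force: 109.1
t 9.9 F [-7.5246  0.6326  7.4741] along axis F 9.841711878479169 mouth s -0.0071040441104247565 lateral(tool) [ 0.0005 -0.      0.    ] ang err deg 0.12150305338507501 grip 0.03110623189097952
joints [ 0.1573  0.0037 -0.122   2.3141 -0.2119  0.3917 -1.1664] tcp [ 0.4512 -0.0575  0.2784]
s -0.014 d tool [-0.0004 -0.0004  0.0069] rot [-0.0016 -0.0014 -0.0002] tcp [ 0.4537 -0.0568  0.272 ]
clock: 10.3
tcp_pos: [0.4537, -0.057, 0.2731]
orientation: [-3.025, -0.289, -0.69]
contact_force: [-7.7, 1.0, 10.8]
grip_width: 0.0308
gripper_force: 109.4
t 10.3 F [-7.6936  1.0062 10.7637] along axis F 12.862564007309553 mouth s -0.012983648501328368 lateral(tool) [ 0.0006 -0.      0.    ] ang err deg 0.12191110078111345 grip 0.03082799206075549
joints [ 0.1557  0.0171 -0.1231  2.3158 -0.213   0.3764 -1.1659] tcp [ 0.4537 -0.057   0.2731]
s -0.014 d tool [-0.0004 -0.0003  0.001 ] rot [-0.0016 -0.0013 -0.0002] tcp [ 0.4537 -0.0568  0.272 ]
```

```bash
for i in 1 2 3; do python3 drive.py '[[[0,0,0.001,0,0,0],[0,0,0.0015,0,0,0],[0,0,0.0015,0,0,0]]]' >/dev/null; python3 plan.py|grep F; done
```

```text
t 10.6 F [-11.1267   0.1458  13.7531] along axis F 17.065678074675798 mouth s -0.01413194655675756 lateral(tool) [0.0007 0.0001 0.    ] ang err deg 0.12606955208949752 grip 0.031098983790010696
t 10.9 F [-26.1973   0.1177  34.4428] along axis F 42.067489609854164 mouth s -0.014387504456988779 lateral(tool) [0.0014 0.0001 0.    ] ang err deg 0.17006290192146764 grip 0.03150601568029733
t 11.2 F [-38.1689  -1.6731  54.8173] along axis F 65.64316217319305 mouth s -0.014643551184369975 lateral(tool) [0.0019 0.0003 0.    ] ang err deg 0.20778348044303716 grip 0.030993083632102732
```

It's at the stop: the force climbs steeply at s of about -14 mm. I'll ease the extra push back to a moderate level.

```bash
python3 drive.py '[[[0,0,-0.001,0,0,0],[0,0,-0.0018,0,0,0],[0,0,-0.0018,0,0,0],[0,0,-0.0018,0,0,0]]]'; python3 plan.py|grep F
python3 - <<'E'
from h import *
im=[r.grab_frame(n)[0] for n in("wrist","side")]
cv2.imwrite("pics/end.png",np.hstack([cv2.resize(im[0][100:420,180:417],(400,540)),cv2.resize(im[1][90:290,270:418],(400,540))]))
E
python3 plan.py|grep F
```

```text
clock: 11.6
tcp_pos: [0.4547, -0.0569, 0.272]
orientation: [-3.025, -0.289, -0.691]
contact_force: [-22.4, 0.0, 28.7]
grip_width: 0.0313
gripper_force: 112.1
t 11.6 F [-22.4145   0.0458  28.6663] along axis F 35.26971198203013 mouth s -0.014336490412907863 lateral(tool) [0.0013 0.0001 0.    ] ang err deg 0.16693007096302648 grip 0.03132972408685316
t 11.7 F [-22.9219  -0.1569  29.5983] along axis F 36.341371161784785 mouth s -0.014343078987490281 lateral(tool) [0.0013 0.0001 0.    ] ang err deg 0.1655945071387895 grip 0.031366319334660386
```

View pics/end.png

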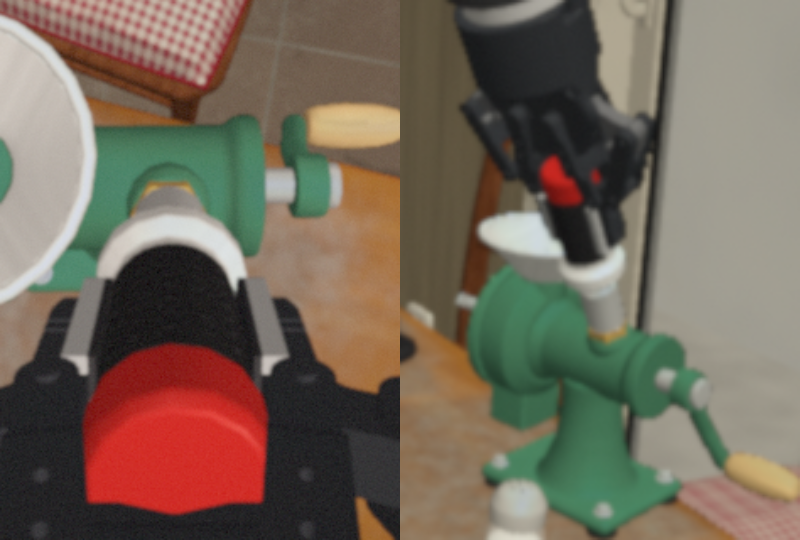

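The coupler sits flat on the brass shoulder at (610,330) in the side view. Coupler and flange have closed up, so the gun is pushed right in and held there at about 36 N. Handing in.

```bash
python3 -c "
from bench import r
print(r.hand_in())"
```

```text
the job is handed in; nothing more can be done
None
```

The grease gun is snapped onto the mill's nipple and pushed through its pump stroke to the stop, held there at about 36 N; the job was handed in at about 11.7 s, the push briefly reached about 66 N at the stop before I eased it back, and the arm never went near the cream pot, matchbox or salt shaker.

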